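# One lump from the lever dispenser

## Robot

A 6-joint arm with a two-finger parallel gripper is mounted at the origin on the work surface. World frame = base frame: x ahead of the robot, y to its left, z up, the work surface at z = 0. Lengths are in m, angles in rad, forces in N, time in s.
With the tool pointing down it reaches from about 0.25 to 0.725 m from the base axis. Payload 4 kg.
Tool frame: the origin (TCP) lies midway between the tips of the shut fingers; the grasp point (between the pads) lies 19 mm behind it; x points along the fingers, y is the direction in which the jaws open and shut, and the axes are right-handed (so a half turn about x gives the same grasp; the last joint's range is limited). The gripper opens to 85 mm and grips with 20 to 120 N. Pads are 22 mm wide; open, the fingers measure 114 mm over their backs; the gripper's body (76 mm by 85 mm) begins 54 mm behind the grasp point. The pads swing forward as they close: fully open they stand 13 mm farther back than shut.
Start: joints at [-1.192, 0.241, 0.005, 1.335, 0, 1.571], TCP at [0.185, -0.465, 0.231] pointing down, gripper open.
Joint ranges: [-2.72, 2.72], [-1.05, 1.87], [-1.09, 1.28], [-1.99, 2.15], [-1.42, 1.44], [-3.14, 3.14]. Speed limits (rad/s): [2.79, 2.79, 3.14, 3.14, 3.14, 3.14].

## Interface

Orientations are given as a unit quaternion [x, y, z, w].
In Python, from workcell import * gives the robot as it stands.
- The arm moves only by the tool play_rows, never from a script. Its argument "plan" is a list of rows, each a list of 7 numbers: the shift along the tool's x, y, z in mm, then the turn, a rotation vector about the tool's x, y, z in rad, then the closure, from -1 (fully open) to 1 (shut). In form: [[x, y, z, rx, ry, rz, grip], ...]. A call has 1 to 20 rows; each row shifts and turns the commanded pose from where the row before left it, along the tool's axes as they then stand; what a row does not reach is not made up. A row lasts 1/12 s, in which the tool goes at most 41.7 mm and 7.16 degrees, less where a joint would pass 70% of its speed; a pose out of reach is approached as far as the arm can. A call with a gripper value outside its range is refused whole. The fingers move at their own pace and stop on an object; the grip force is fixed at half the most. Time passes only in rows, so rows that do not move let the fingers close. It gives the time, the measured TCP pose, the force and the opening at its end, in the units of the state.
- get_obs(): the state, without advancing time (a new reading comes with each control period).
- camera(name): name is "side" or "top" or "wrist"; returns a dict with "frame" (384x512x3 uint8, red, green, blue), "depth" (384x512 float32, m along the optical axis (not along the pixel's ray), 0 where there is no reading), "fx", "fy", "cx", "cy" (pixels), "camera_from_world" (4x4, takes a point from world to camera coordinates). Camera axes: x right, y up, looking along -z (the intrinsics and any distortion apply to the point x, -y, -z); pixel columns grow to the right and rows downward; lengths in m; the calibration is good to about 2 mm. A picture is of the moment at which its call begins.
- job_done(): hands the job in, once; it reports no verdict.
Trained networks look in a picture, given as the dict that the camera call returned (one of the last four; its "shot" number tells which), for a name from the list of things; names that differ only in an ending like _2 or _b are one class to them, and where a whole thing is asked for, a point or a joint stands for the part that bears it (a point fixed in the world has none). Each returns a list of dicts, best first, with "confidence" (0 to 1); they miss things now and then, are a little off and sometimes report something else, mostly with a low value. They report only what shows in the picture. A call takes as long as a camera call. They do not tell look-alikes from the thing itself.
- search_frame(thing, picture): "centre" ([x, y, z] in m, in world coordinates, good to about 4 mm: the middle of the surface that is visible of it).
- pinpoint(thing, picture): "centre" ([x, y, z] in m, in world coordinates, good to about 4 mm: a listed point, or the origin of a listed thing).
The state is a dict: "clock": time; "joint_pos": joint angles; "joint_vel": joint speeds; "tau": joint torques, N m; "eef_pos": TCP position; "tool_rot": TCP orientation; "ft_force": force on the tool from outside, world axes, zero at the start; "ft_torque": the same for the moment, N m; "grip_width": finger opening in m.
Only numpy, scipy, OpenCV 4.12 (cv2) and the standard library are available. Lean on these libraries where they do the work, as an engineer would, in place of code of your own. Each camera call takes 0.05 s, during which the arm holds its last target. There are 200 camera calls.

## Task

Stand the small handleless cup upright on the shelf, centred under the outlet of the sugar-lump dispenser, its side against the birch column, and let go of it. Then swing the dispenser's lever down once until you feel it come up against its stop, without forcing it, and ease it back up to rest rather than letting it fly, so that one lump ends in the cup and the others stay in the magazine. Leave everything else standing where it is.

Things in the scene. Friction and masses are not known exactly. Their poses are not given: they have to be found in the camera images.
- dispenser: Birch and steel sugar-lump dispenser fixed to the shelf, 248 mm tall. Origin on the shelf below the middle of its clear magazine; -x points out of the outlet. In mm: column under the magazine 50 wide, flat front face at x=2, z 0-85; foot plate x 2-102, y +-50, z 0-12; housing x 15-80, y +-28, z to 220.
- outlet (a point): Middle of the outlet's lower edge, dispenser frame x=-16, y=0, z=95 mm. The magazine (30 mm wide) overhangs the column out to here, from z=85 to 200 mm, so the cup cannot be lowered in from straight above. Lumps are pushed out to -x over this edge and fall between x=-16 and -42.
- cup_spot (a point): Point on the shelf where the middle of the cup's foot belongs: dispenser frame x=-28, y=0, z=0 mm. A cup touching the column stands about here.
- stop_bracket: Steel bracket on the dispenser's side, under the lever, with the upright stop pin (12 mm thick) at its outer end. Origin in the middle of its outer end's top, where the pin comes out: dispenser frame x=35, y=80, z=162 mm. The pin's top is at z=185 to 209, set differently every time.
- lever (a joint): Lever angle, rad: 0 at rest (25 degrees above level), growing as it swings down. A spring returns it; about 2 N at the bar starts it, 5 N near the end. It meets the stop pin somewhere between 0.72 and 1.07, found only by feel. Over 35 N of the robot on the lever counts as forcing it; flying back is over 3 rad/s.
- handle: The lever arm, a steel strip 12 mm wide and 10 mm thick with a crossbar at its end. Origin on the pivot (dispenser frame x=35, y=20, z=235 mm); it turns about the x axis. At rest its axes are the dispenser's and the arm runs out over the dispenser's +y side, 25 degrees above level.
- lever_bar (a point): Middle of the crossbar at the lever's end, 165 mm from the pivot: a round steel bar 18 mm in diameter, 64 mm long, parallel to the dispenser's x axis. At rest it is 305 mm above the shelf; at the stop 140 to 190 mm.
- cup: Plain white handleless cup, 55 mm tall, 60 mm across the rim, 57 mm across the foot, wall 3 mm, floor 5 mm thick, 140 g. Origin under the middle of its foot, z up. It stands in one of three places on the robot's right.
- lump0_mid (a point): Middle of the lowest sugar lump in the magazine, a paper-wrapped 20 mm cube of 10 g.
- lump1_mid (a point): Middle of the second lump, above the first.
- lump2_mid (a point): Middle of the third lump, above the second.
- jug: White milk jug, 85 mm tall, 68 mm at the belly, handle to its +y (56 mm from the axis). Bystander; origin under its foot.
- eggcup: White egg cup on a stem, 66 mm tall, 49 mm across. Bystander; origin under its foot.
- kettle: Small red kettle, 152 mm across, 171 mm tall with its handle. Bystander; origin under its middle.
- teapot: White fluted teapot, 140 mm across, 132 mm tall. Bystander; origin under its middle.
- shaker: Glass sugar shaker with a steel push dispenser, 72 mm across, 143 mm tall. Bystander; origin under its middle.
- teaspoon: Teaspoon 130 mm long lying in the flat steel tray (75 x 190 mm, 16 mm high) near the robot. Bystander; origin under its middle.
Not all that is in view belongs to the job. Leave any green or yellow look-alike of the cup alone.

How it is judged:
On the way, in this order (a step that is already met when the one before it is completed fails the run):
1. the cup stands upright on the shelf under the outlet, its middle within 13 mm of its spot (touching the column), released, lever still at rest (horizontal distance between cup and cup_spot below 0.013 m and angle between cup's own z axis and vertical below 0.1 rad and height (world z) of cup below 0.006 m and contact force between the fingers and cup below 0.05 N and value of joint lever below 0.1 rad), for 0.2 s.
2. the lever is swung down against its stop pin (over 6 N between them for 0.1 s) (contact force between handle and stop_bracket above 6 N and value of joint lever above 0.6 rad), for 0.1 s.
At the end, for the whole second after the job is handed in: The first lump lies in the cup; the cup stands upright on the shelf, at rest, its middle within 13 mm of its spot under the outlet; the lever is back at rest (below 0.06 rad); the second and third lumps are still in the magazine; nothing else has moved over 20 mm (horizontal distance between cup and cup_spot below 0.013 m and angle between cup's own z axis and vertical below 0.1 rad and height (world z) of cup below 0.006 m and horizontal distance between lump0_mid and cup below 0.024 m and z of lump0_mid in the frame of cup between 0.004 and 0.045 m and x of each of lump1_mid, lump2_mid in the frame of dispenser above -0.006 m and z of each of lump1_mid, lump2_mid in the frame of dispenser above 0.098 m and value of joint lever below 0.06 rad and linear speed of cup below 0.02 m/s); the robot touches nothing.
It fails at once if the lever is forced: over 35 N between the robot and the lever (contact force between the arm and handle above 35 N).
It fails at once if the lever is forced: over 35 N between the fingers and the lever (contact force between the fingers and handle above 35 N).
It fails at once if the lever flies back faster than 3 rad/s (velocity of joint lever below -3 rad/s).
It fails at once if a second lump leaves the magazine (not (x of lump1_mid in the frame of dispenser above -0.006 m and z of lump1_mid in the frame of dispenser above 0.098 m)).
It fails at once if a bystander is moved over 20 mm or tipped (distance of any of jug, eggcup, kettle, teapot, shaker, teaspoon from where it was at the start of the episode above 0.02 m or angle between any of jug, eggcup, kettle, teapot, shaker, teaspoon's own z axis and vertical above 0.35 rad).
It also fails if it takes over 69 s, if anything falls off the work surface, if the arm or the gripper's body presses on something with over 40 N, if the wrist force passes 120 N, or if a joint passes its speed limit or range.

## Working session

There is one attempt and no reset: what is moved stays moved. The work goes in short steps, Python scripts to look and compute and a tool call to move; the robot and the scene stay as the last step left them, time stands still between calls to the robot, and variables do not carry over. Pictures are saved under pics/ and viewed, about 8 in all and at most 12, crops included, and the job is handed in when it is done.

Besides the shell and the picture viewer there is one more tool, called after "Request:" as name(argument=value, ...) on one line, values as JSON. play_rows: Moves the arm, as the interface text tells. Its arguments: {"type":"object","properties":{"plan":{"type":"array","items":{"type":"array","items":{"type":"number"}}}},"required":["plan"]}

```bash
mkdir -p pics; ls
cat > h.py <<'E'
from workcell import *
import numpy as np, cv2
from scipy.spatial.transform import Rotation as R
def save(p,n,crop=None,s=1):
    f=p["frame"][:,:,::-1]
    if crop: x0,y0,x1,y1=crop; f=f[y0:y1,x0:x1]
    cv2.imwrite(f"pics/{n}.png",cv2.resize(f,None,fx=s,fy=s,interpolation=cv2.INTER_CUBIC))
def world(p,u,v,d=None):
    d=p["depth"][int(v),int(u)] if d is None else d
    c=np.array([(u-p["cx"])/p["fx"]*d,-(v-p["cy"])/p["fy"]*d,-d,1])
    return (np.linalg.inv(p["camera_from_world"])@c)[:3]
def pix(p,w):
    c=p["camera_from_world"]@np.r_[w,1]; return p["cx"]+p["fx"]*c[0]/-c[2], p["cy"]-p["fy"]*c[1]/-c[2]
E
python3 - <<'E'
from h import *
np.set_printoptions(precision=3,suppress=True)
o=get_obs(); print(o)
for c in ("side","top"):
    p=camera(c); save(p,c+"0",s=1.5); print(c,np.linalg.inv(p["camera_from_world"])[:3].round(3).tolist(),p["fx"])
    for t in ["dispenser","outlet","cup_spot","stop_bracket","handle","lever_bar","cup","lump0_mid","jug","eggcup","kettle","teapot","shaker","teaspoon"]:
        print(t,[(np.round(r["centre"],3).tolist(),round(r["confidence"],2),np.round(pix(p,r["centre"])).tolist()) for r in pinpoint(t,p)[:4]])
E
```

```text
pics
{'clock': 0.0, 'joint_pos': array([-1.192,  0.241,  0.004,  1.335,  0.   ,  1.571]), 'joint_vel': array([ 0.002, -0.   ,  0.001,  0.001, -0.002,  0.001]), 'tau': array([  0.001, -37.232,  25.24 ,   0.017,   0.   ,   0.   ]), 'eef_pos': array([ 0.185, -0.464,  0.23 ]), 'tool_rot': array([-0.694, -0.134,  0.695, -0.132]), 'ft_force': array([ 1.298,  0.037, -0.597]), 'ft_torque': array([-0.042,  0.009,  0.042]), 'grip_width': 0.08482102956872198}
side [[0.975, 0.148, -0.164, 0.321], [-0.221, 0.669, -0.71, -1.143], [0.005, 0.729, 0.685, 1.273]] 416.0767910164246
dispenser []
outlet [([0.635, 0.035, 0.101], 0.78, [271.0, 192.0])]
cup_spot [([0.625, 0.023, 0.004], 0.85, [269.0, 211.0])]
stop_bracket [([0.614, 0.121, 0.162], 0.41, [262.0, 168.0])]
handle [([0.655, 0.08, 0.233], 0.59, [274.0, 159.0])]
lever_bar [([0.547, 0.181, 0.302], 0.75, [242.0, 133.0])]
cup [([0.544, -0.524, 0.002], 0.9, [285.0, 335.0]), ([0.445, -0.451, 0.0], 0.86, [250.0, 321.0]), ([0.559, -0.395, 0.004], 0.81, [279.0, 300.0])]
lump0_mid [([0.645, 0.401, 0.001], 0.27, [255.0, 155.0])]
jug [([0.638, -0.21, -0.003]
[... 876 characters left out ...]
23.0, 158.0]), ([0.445, 0.45, 0.0], 0.6, [118.0, 233.0])]
lever_bar [([0.548, 0.182, 0.302], 0.93, [185.0, 189.0])]
cup [([0.441, -0.446, -0.001], 0.87, [383.0, 234.0]), ([0.545, -0.522, -0.0], 0.77, [404.0, 203.0]), ([0.556, -0.392, 0.0], 0.75, [366.0, 200.0]), ([0.663, -0.382, -0.002], 0.52, [362.0, 169.0])]
lump0_mid [([0.634, 0.032, 0.095], 0.64, [241.0, 173.0])]
jug [([0.636, -0.212, 0.002], 0.89, [313.0, 177.0])]
eggcup [([0.406, -0.286, -0.004], 0.55, [336.0, 244.0])]
kettle [([0.646, 0.401, 0.005], 0.9, [135.0, 174.0])]
teapot []
shaker [([0.773, -0.08, 0.005], 0.95, [275.0, 138.0]), ([0.644, 0.4, 0.004], 0.7, [136.0, 175.0])]
teaspoon [([0.426, -0.097, 0.004], 0.52, [280.0, 238.0])]
```

View pics/side0.png

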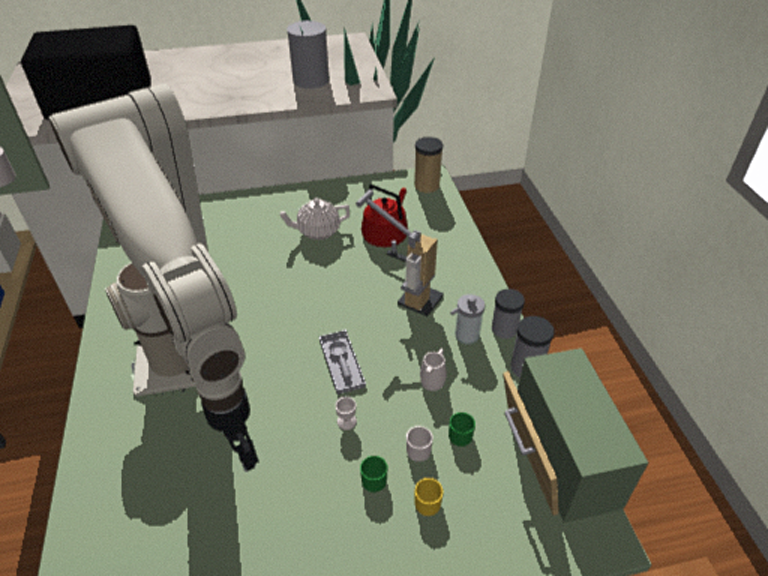

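View pics/top0.png

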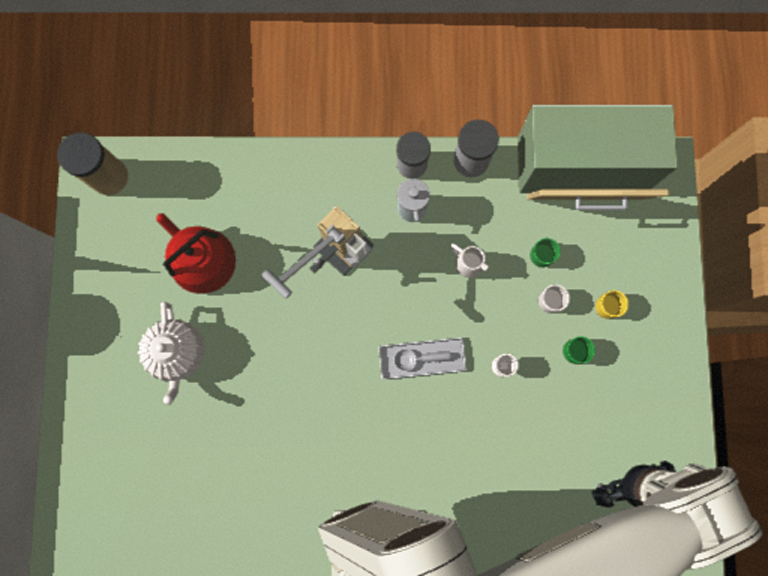

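White cup at (419,443) in the side view and (554,298) in the top view. The other candidates are the green cups at side (374,474) and (461,429), and the yellow one at (428,497). Only the white one fits. I'll confirm it in a crop, measure its rim height, and work out the approach.

```bash
cat >> h.py <<'E'
np.set_printoptions(precision=3,suppress=True)
def toolR(head,pitch,up=1):
    """tool x along heading (deg), pitched down; tool y horizontal"""
    h,p=np.radians([head,pitch]); x=np.array([np.cos(h)*np.cos(p),np.sin(h)*np.cos(p),-np.sin(p)])
    y=up*np.array([-np.sin(h),np.cos(h),0]); return np.c_[x,y,np.cross(x,y)]
def state():
    o=get_obs(); Rm=R.from_quat(o["tool_rot"]).as_matrix()
    print("t",round(o["clock"],2),"tcp",o["eef_pos"],"F",o["ft_force"],"w",round(o["grip_width"],4),"q",o["joint_pos"]); print("axes x,y,z",Rm.T.tolist() if 0 else Rm.T); return o["eef_pos"],Rm
def plan(P,Rt=None):
    """turn first, then shift in the turned frame"""
    p,Rm=state(); Rt=Rm if Rt is None else Rt
    print("turn",(R.from_matrix(Rm.T@Rt)).as_rotvec(),"then shift mm",Rt.T@(np.array(P)-p)*1000,"| shift first",Rm.T@(np.array(P)-p)*1000)
E
python3 - <<'E'
from h import *
p=camera("top"); q=camera("side")
for n,c in (("top",p),("side",q)):
    f=cv2.cvtColor(c["frame"],cv2.COLOR_RGB2HSV)
    u0,v0=map(int,pix(c,[.557,-.393,.03])); 
    pts=np.array([world(c,u,v) for v in range(v0-25,v0+26) for u in range(u0-25,u0+26) if c["depth"][v,u]>0])
    s=pts[(pts[:,2]>.048)&(np.hypot(pts[:,0]-.557,pts[:,1]+.393)<.05)]
    print(n,len(s),"rim z max",s[:,2].max(),"min",s.min(0),"max",s.max(0),"mid",(s.min(0)+s.max(0))/2)
x0,y0=map(int,pix(q,[.557,-.393,.03])); save(q,"cupcrop",(x0-60,y0-45,x0+60,y0+45),5)
for h in(-35,-45):
  for up in(1,-1):
    print(h,up); plan([.5,-.35,.2],toolR(h,45,up))
E
```

```text
top 65 rim z max 0.06874528843442618 min [ 0.526 -0.422  0.048] max [ 0.583 -0.364  0.069] mid [ 0.555 -0.393  0.058]
side 81 rim z max 0.06178919510295189 min [ 0.528 -0.427  0.048] max [ 0.586 -0.365  0.062] mid [ 0.557 -0.396  0.055]
-35 1
t 1.6 tcp [ 0.185 -0.465  0.231] F [0.281 0.182 0.148] w 0.0855 q [-1.192  0.241  0.005  1.335  0.     1.571]
axes x,y,z [[ 0.     0.    -1.   ]
 [ 0.37  -0.929 -0.   ]
 [-0.929 -0.37  -0.   ]]
turn [-2.021 -0.452  0.837] then shift mm [158.179 274.572 113.943] | shift first [  31.287   10.09  -335.131]
-35 -1
t 1.6 tcp [ 0.185 -0.465  0.231] F [0.281 0.182 0.148] w 0.0855 q [-1.192  0.241  0.005  1.335  0.     1.571]
axes x,y,z [[ 0.     0.    -1.   ]
 [ 0.37  -0.929 -0.   ]
 [-0.929 -0.37  -0.   ]]
turn [0.937 0.719 0.388] then shift mm [ 158.179 -274.572 -113.943] | shift first [  31.287   10.09  -335.131]
-45 1
t 1.6 tcp [ 0.185 -0.465  0.231] F [0.281 0.182 0.148] w 0.0855 q [-1.192  0.241  0.005  1.335  0.     1.571]
axes x,y,z [[ 0.     0.    -1.   ]
 [ 0.37  -0.929 -0.   ]
 [-0.929 -0.37  -0.   ]]
turn [-1.86  -0.507  0.77 ] then shift mm [122.398 303.814  78.162] | shift first [  31.287   10.09  -335.131]
-45 -1
t 1.6 tcp [ 0.185 -0.465  0.231] F [0.281 0.182 0.148] w 0.0855 q [-1.192  0.241  0.005  1.335  0.     1.571]
axes x,y,z [[ 0.     0.    -1.   ]
 [ 0.37  -0.929 -0.   ]
 [-0.929 -0.37  -0.   ]]
turn [1.101 0.693 0.456] then shift mm [ 122.398 -303.814  -78.162] | shift first [  31.287   10.09  -335.131]
```

View pics/cupcrop.png

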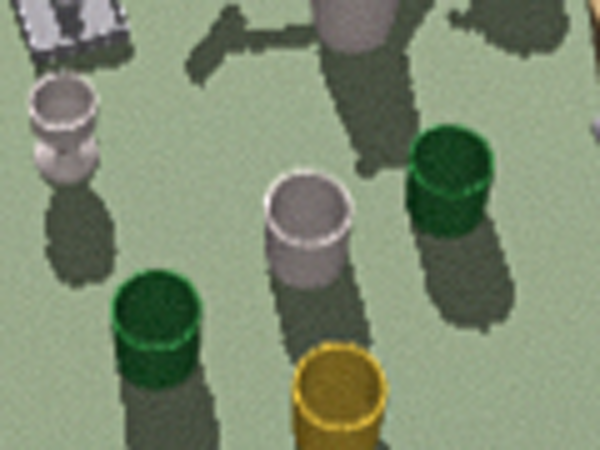

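The crop shows the white handleless cup at (308,230), with green and yellow look-alikes beside it. So the cup is at (0.556,-0.394) with its rim at about 0.056. Next I'll test which way joint 6 turns.

Request:
play_rows(plan=[[0,0,-40,0.12,0,0,-1],[0,0,-40,0.12,0,0,-1]])

```text
clock: 1.77
eef_pos: [0.254, -0.4414, 0.2315]
tool_rot: [-0.705, -0.052, 0.705, -0.052]
ft_force: [0.3, -0.1, -0.5]
grip_width: 0.0854
```

Run:
```python
from h import *
state()
for h in(-35,):
  for up in(1,-1):
    print(h,up); plan([.49,-.34,.16],toolR(h,45,up))
```

```text
t 1.77 tcp [ 0.254 -0.441  0.231] F [ 0.281 -0.108 -0.503] w 0.0854 q [-1.049  0.259  0.03   1.342 -0.     1.946]
axes x,y,z [[-0.    -0.    -1.   ]
 [ 0.147 -0.989  0.   ]
 [-0.989 -0.147  0.   ]]
-35 1
t 1.77 tcp [ 0.254 -0.441  0.231] F [ 0.281 -0.108 -0.503] w 0.0854 q [-1.049  0.259  0.03   1.342 -0.     1.946]
axes x,y,z [[-0.    -0.    -1.   ]
 [ 0.147 -0.989  0.   ]
 [-0.989 -0.147  0.   ]]
turn [-2.232 -0.368  0.925] then shift mm [146.108 218.451  44.992] | shift first [  71.457  -65.764 -248.318]
-35 -1
t 1.77 tcp [ 0.254 -0.441  0.231] F [ 0.281 -0.108 -0.503] w 0.0854 q [-1.049  0.259  0.03   1.342 -0.     1.946]
axes x,y,z [[-0.    -0.    -1.   ]
 [ 0.147 -0.989  0.   ]
 [-0.989 -0.147  0.   ]]
turn [0.718 0.747 0.297] then shift mm [ 146.108 -218.451  -44.992] | shift first [  71.457  -65.764 -248.318]
```

Request:
play_rows(plan=[[0,0,0,-0.119,0,0,-1],[0,0,0,-0.119,0,0,-1],[0,0,0,-0.119,0,0,-1],[0,0,0,-0.119,0,0,-1],[0,0,0,-0.119,0,0,-1],[0,0,0,-0.119,0,0,-1],[0,0,0,-0.119,0,0,-1],[0,0,0,-0.119,0,0,-1],[0,0,0,-0.119,0,0,-1],[0,0,0,-0.119,0,0,-1],[0,0,0,-0.119,0,0,-1],[0,0,0,-0.119,0,0,-1],[0,0,0,-0.119,0,0,-1],[0,0,0,-0.119,0,0,-1],[0,0,0,-0.119,0,0,-1],[0,0,0,-0.119,0,0,-1],[0,0,0,-0.119,0,0,-1],[0,0,0,-0.119,0,0,-1],[0,0,0,-0.119,0,0,-1],[0,0,0,-0.119,0,0,-1]])

```text
clock: 3.43
eef_pos: [0.2549, -0.4413, 0.2313]
tool_rot: [0.208, 0.676, -0.208, 0.676]
ft_force: [-0.0, 0.9, 0.2]
grip_width: 0.0855
```

Request:
play_rows(plan=[[0,0,0,0,-0.12,0,-1],[0,0,0,0,-0.12,0,-1],[0,0,0,0,-0.12,0,-1],[0,0,0,0,-0.12,0,-1],[0,0,0,0,-0.12,0,-1],[0,0,0,0,-0.12,0,-1],[0,0,0,0,-0.065,0,-1]])

```text
clock: 4.02
eef_pos: [0.2536, -0.439, 0.2301]
tool_rot: [0.114, 0.364, -0.275, 0.882]
ft_force: [0.8, 1.1, -0.9]
grip_width: 0.0857
```

Run:
```python
from h import *
plan([.49,-.34,.16],toolR(-35,45))
```

```text
t 4.02 tcp [ 0.254 -0.439  0.23 ] F [ 0.772  1.064 -0.916] w 0.0857 q [-1.334 -0.141 -0.709  0.359  0.492 -0.561]
axes x,y,z [[ 0.583 -0.403 -0.705]
 [ 0.569  0.822  0.001]
 [ 0.58  -0.402  0.709]]
turn [ 0.003  0.003 -0.004] then shift mm [146.345 216.701  47.2  ] | shift first [147.406 215.913  47.508]
```

Request:
play_rows(plan=[[27,30,2.4,0,0,0,-1],[27,30,2.4,0,0,0,-1],[27,30,2.4,0,0,0,-1],[27,30,2.4,0,0,0,-1],[27,30,2.4,0,0,0,-1],[27,29,2.4,0,0,0,-1],[27,29,2.4,0,0,0,-1],[0,0,0,0,0,0,-1],[0,0,0,0,0,0,-1]])

```text
clock: 4.77
eef_pos: [0.4938, -0.3508, 0.1073]
tool_rot: [0.114, 0.368, -0.273, 0.882]
ft_force: [-0.6, -0.3, -0.3]
grip_width: 0.0854
```

Run:
```python
from h import *
plan([.569,-.403,.017],toolR(-35,45))
p=camera("wrist"); save(p,"w1",s=1.5)
print([(r["centre"],r["confidence"],pix(p,r["centre"])) for r in pinpoint("cup",p)])
```

```text
t 4.77 tcp [ 0.494 -0.351  0.107] F [-0.601 -0.283 -0.264] w 0.0854 q [-0.627  0.217 -0.795 -0.222  0.019 -0.019]
axes x,y,z [[ 0.581 -0.398 -0.71 ]
 [ 0.565  0.825 -0.   ]
 [ 0.586 -0.401  0.704]]
turn [ 0.008 -0.004 -0.007] then shift mm [128.532   0.404   0.89 ] | shift first [128.526  -0.547   1.451]
[([0.4453, -0.4442, 0.002], 0.77, (np.float64(125.2266826339665), np.float64(118.99345578466716))), ([0.5432, -0.5256, -0.0024], 0.73, (np.float64(160.37140098392035), np.float64(187.96522372983375))), ([0.6586, -0.3783, 0.0001], 0.7, (np.float64(310.5474209768578), np.float64(194.1151740819604))), ([0.5542, -0.3942, -0.0023], 0.64, (np.float64(252.92038256512282), np.float64(157.8363059149504)))]
```

View pics/w1.png

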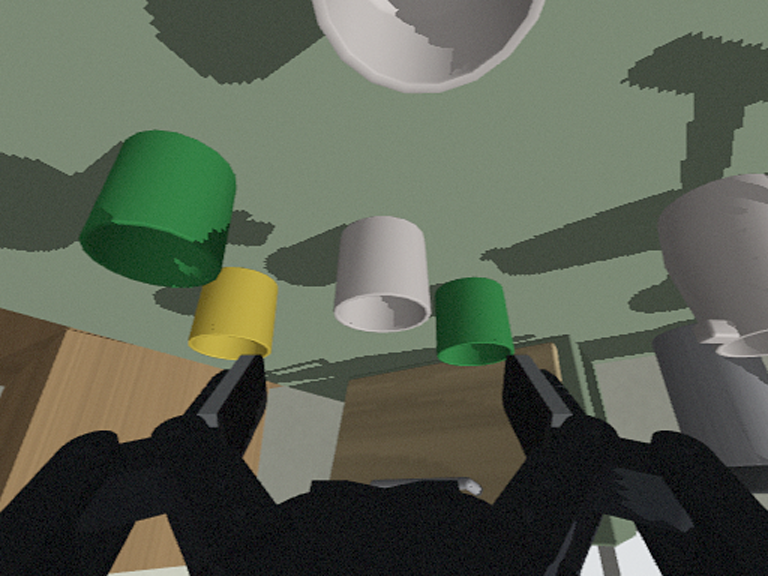

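The picture is upside down. The white cup is at (380,275), between the green and yellow cups, and the egg cup rim is close at the top (430,40). The camera sits under the gripper, so I'll check its clearance.

Run:
```python
from h import *
p=camera("wrist"); o=get_obs(); Rm=R.from_quat(o["tool_rot"]).as_matrix()
c=np.linalg.inv(p["camera_from_world"])[:3,3]; print("cam",c,"in tool",Rm.T@(c-o["eef_pos"]))
```

```text
cam [ 0.366 -0.264  0.156] in tool [-0.142  0.002 -0.077]
```

Request:
play_rows(plan=[[0,0,0,-0.077,0,0.077,-1],[0,0,0,-0.077,0,0.077,-1],[0,0,0,-0.077,0,0.077,-1],[0,0,0,-0.077,0,0.077,-1],[2,-16,-2,0,0,0,-1],[2,-16,-2,0,0,0,-1],[0,0,0,0,0,0,-1]])

```text
clock: 5.5
eef_pos: [0.4859, -0.3896, 0.1061]
tool_rot: [0.032, 0.38, -0.082, 0.921]
ft_force: [0.1, -0.9, 0.7]
grip_width: 0.0855
```

Run:
```python
from h import *
plan([.572,-.397,.017],toolR(-10,45))
```

```text
t 5.5 tcp [ 0.486 -0.39   0.106] F [ 0.072 -0.943  0.726] w 0.0855 q [-0.908  0.301 -0.636 -0.009  0.492 -0.567]
axes x,y,z [[ 0.698 -0.126 -0.705]
 [ 0.175  0.985 -0.004]
 [ 0.695 -0.121  0.709]]
turn [0.002 0.003 0.003] then shift mm [123.901   7.64   -2.133] | shift first [123.869   8.058  -2.446]
```

Request:
play_rows(plan=[[0,8,-2,0,0,0,-1],[25,0,0,0,0,0,-1],[25,0,0,0,0,0,-1],[25,0,0,0,0,0,-1],[20,0,0,0,0,0,-1],[15,0,0,0,0,0,-1],[14,0,0,0,0,0,-1],[0,0,0,0,0,0,-1],[0,0,0,0,0,0,-1]])

```text
clock: 6.25
eef_pos: [0.5732, -0.3894, 0.0145]
tool_rot: [0.033, 0.382, -0.077, 0.92]
ft_force: [-0.5, 0.2, -0.4]
grip_width: 0.0856
```

Request:
play_rows(plan=[[0,0,0,0,0,0,1],[0,0,0,0,0,0,1],[0,0,0,0,0,0,1],[0,0,0,0,0,0,1],[0,0,0,0,0,0,1],[0,0,0,0,0,0,1],[0,0,0,0,0,0,1],[0,0,0,0,0,0,1]])

```text
clock: 6.92
eef_pos: [0.5739, -0.3916, 0.0167]
tool_rot: [0.032, 0.38, -0.078, 0.921]
ft_force: [-4.7, 1.4, 7.8]
grip_width: 0.0584
```

Run:
```python
from h import *
state()
p=camera("wrist"); save(p,"w2",s=1.2)
print([(r["centre"],r["confidence"]) for r in pinpoint("cup",p)])
```

```text
t 6.92 tcp [ 0.574 -0.392  0.017] F [-4.746  1.394  7.771] w 0.0584 q [-0.776  0.565 -0.553 -0.237  0.416 -0.456]
axes x,y,z [[ 0.699 -0.12  -0.705]
 [ 0.168  0.986 -0.001]
 [ 0.695 -0.118  0.709]]
[([0.5446, -0.527, -0.0003], 0.84), ([0.5568, -0.3885, -0.0025], 0.74)]
```

View pics/w2.png

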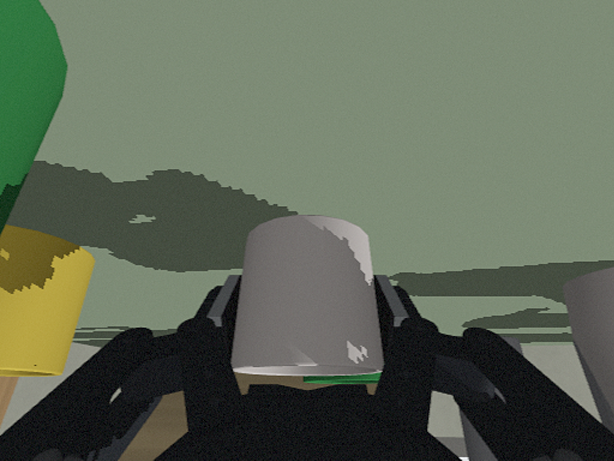

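The cup is held upright at 58.4 mm opening (310,290 in the picture). Now I'll lift it, carry it over and turn toward the dispenser.

Request:
play_rows(plan=[[-8,0,8,0,0,0,1],[-16,0,16,0,0,0,1],[-23,0,23,0,0,0,1],[-23,0,23,0,0,0,1],[-23,0,23,0,0,0,1],[-4,25,-4,0,0,0,1],[-4,36,-4,0,0,0,1],[-4,36,-4,0,0,0,1],[-4,36,-4,0,0,0,1],[-4,36,-4,0,0,0,1],[-4,36,-4,0,0,0,1],[-4,36,-4,0,0,0,1],[-4,36,-4,0,0,0,1],[-4,36,-4,0,0,0,1],[-4,36,-4,0,0,0,1],[0,0,0,0,0,0,1]])

```text
clock: 8.35
eef_pos: [0.5758, -0.0303, 0.1459]
tool_rot: [0.031, 0.382, -0.072, 0.921]
ft_force: [-0.0, -0.6, -1.0]
grip_width: 0.0583
```

Request:
play_rows(plan=[[0,0,0,-0.077,0,0.077,1],[0,0,0,-0.077,0,0.077,1],[0,0,0,-0.077,0,0.077,1],[0,0,0,-0.077,0,0.077,1],[0,0,0,-0.077,0,0.077,1],[0,0,0,-0.077,0,0.077,1],[0,0,0,-0.077,0,0.077,1],[0,0,0,-0.077,0,0.077,1],[0,0,0,0,0,0,1]])

```text
clock: 9.1
eef_pos: [0.5783, -0.0407, 0.1468]
tool_rot: [-0.131, 0.36, 0.317, 0.868]
ft_force: [2.0, -0.7, -0.2]
grip_width: 0.0584
```

Run:
```python
from h import *
plan([.5787,-.032,.06],toolR(40,45))
p=camera("side"); q=camera("top"); w=camera("wrist")
for n,c in (("side",p),("top",q),("wrist",w)):
  for t in ("cup","outlet","cup_spot","handle","lever_bar","dispenser"):
    print(n,t,[(np.round(r["centre"],3),round(r["confidence"],2)) for r in pinpoint(t,c)[:2] if t!="cup" or r["centre"][2]>.03])
save(w,"w3",s=1.2)
# column face / magazine from top depth: points z .02-.08 near
for n,c in (("side",p),("wrist",w)):
  pts=np.array([world(c,u,v) for v in range(384) for u in range(512) if c["depth"][v,u]>0])
  s=pts[(pts[:,2]>.03)&(pts[:,2]<.075)&(np.hypot(pts[:,0]-.645,pts[:,1]-.042)<.045)]
  ex=np.array([.688,.726]);ey=np.array([-.726,.688]); d=(s[:,:2]-[.6444,.0413])
  X,Y=d@ex,d@ey; k=(X<.02)
  if k.sum()>10: print(n,k.sum(),"X med",np.median(X[k]),"Y range",np.percentile(Y[k],[2,98]),"slope",np.polyfit(Y[k],X[k],1))
```

```text
t 9.1 tcp [ 0.578 -0.041  0.147] F [ 2.037 -0.656 -0.22 ] w 0.0584 q [-0.408  0.249 -0.515  0.387  0.685 -0.956]
axes x,y,z [[ 0.541  0.455 -0.707]
 [-0.644  0.765 -0.   ]
 [ 0.541  0.456  0.707]]
turn [ 0.002 -0.    -0.001] then shift mm [ 65.529   6.353 -57.182] | shift first [ 65.55    6.358 -57.158]
side cup []
side outlet [(array([0.636, 0.034, 0.095]), 0.57)]
side cup_spot [(array([0.626, 0.024, 0.   ]), 0.63)]
side handle [(array([0.653, 0.079, 0.233]), 0.48)]
side lever_bar [(array([0.547, 0.183, 0.303]), 0.68), (array([ 0.421, -0.101,  0.001]), 0.34)]
side dispenser [(array([0.65 , 0.038, 0.003]), 0.72)]
top cup [(array([ 0.566, -0.05 ,  0.129]), 0.81)]
top outlet [(array([0.636, 0.031, 0.098]), 0.64)]
top cup_spot [(array([0.629, 0.019, 0.001]), 0.96), (array([ 0.566, -0.049,  0.13 ]), 0.27)]
top handle [(array([0.656, 0.08 , 0.234]), 0.73)]
top lever_bar [(array([0.546, 0.181, 0.303]), 0.61)]
top dispenser [(array([0.647, 0.045, 0.001]), 0.87), (array([ 0.637, -0.213,  0.002]), 0.4)]
wrist cup [(array([ 0.563, -0.048,  0.126]), 0.62)]
wrist outlet []
wrist cup_spot []
wrist handle []
wrist lever_bar []
wrist dispenser []
side 77 X med 0.006584652190139451 Y range [-0.032  0.017] slope [-0.1    0.006]
wrist 472 X med 0.006260573421864491 Y range [-0.025  0.022] slope [0.003 0.006]
```

View pics/w3.png

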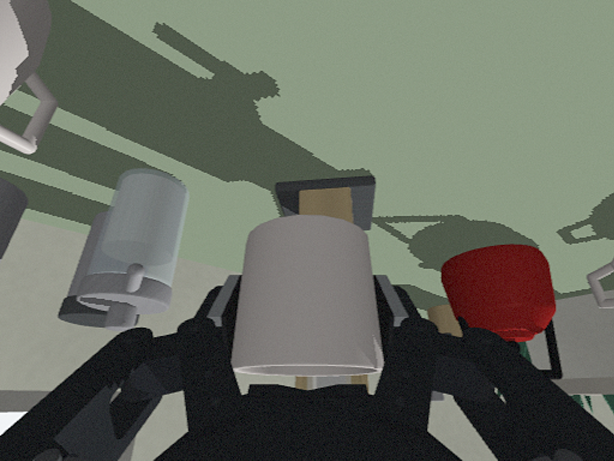

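The wrist view shows the column directly behind the cup at (325,205). Its depth gives the front face square to 46.5°, and the spot at (0.629,0.023). I'll lower the cup, then slide it in.

Request:
play_rows(plan=[[19,1.2,-16.5,0,0,0,1],[19,1.2,-16.5,0,0,0,1],[19,1.2,-16.5,0,0,0,1],[19,1.2,-16.5,0,0,0,1],[18,1.2,-16,0,0,0,1],[0,0,0,0,0,0,1],[0,0,0,0,0,0,1]])

```text
clock: 10.73
eef_pos: [0.5785, -0.027, 0.0208]
tool_rot: [-0.13, 0.361, 0.318, 0.867]
ft_force: [0.2, -0.1, -0.9]
grip_width: 0.0586
```

Run:
```python
from h import *
plan([.6426,.0344,.0185],toolR(40,45))
```

```text
t 10.73 tcp [ 0.578 -0.027  0.021] F [ 0.174 -0.093 -0.93 ] w 0.0586 q [-0.38   0.483 -0.643  0.009  0.675 -0.927]
axes x,y,z [[ 0.537  0.458 -0.708]
 [-0.646  0.763  0.003]
 [ 0.542  0.456  0.706]]
turn [ 0.001 -0.001 -0.005] then shift mm [64.246  5.805 61.054] | shift first [64.185  5.412 61.154]
```

Request:
play_rows(plan=[[7.5,0.7,7.1,0,0,0,1],[7.5,0.7,7.1,0,0,0,1],[7.5,0.7,7.1,0,0,0,1],[7.5,0.7,7.1,0,0,0,1],[7.5,0.7,7.1,0,0,0,1],[7.5,0.7,7.1,0,0,0,1],[7.5,0.7,7.1,0,0,0,1],[7,0.7,6.8,0,0,0,1],[0,0,0,0,0,0,1],[0,0,0,0,0,0,1]])

```text
clock: 11.57
eef_pos: [0.6383, 0.0306, 0.0195]
tool_rot: [-0.132, 0.359, 0.318, 0.867]
ft_force: [0.1, 0.7, -1.0]
grip_width: 0.058
```

Run:
```python
from h import *
plan([.6426,.0344,.0185],toolR(40,45))
```

```text
t 11.57 tcp [0.638 0.031 0.02 ] F [ 0.085  0.694 -1.025] w 0.058 q [-0.224  0.531 -0.568 -0.068  0.601 -0.756]
axes x,y,z [[ 0.539  0.458 -0.707]
 [-0.647  0.763  0.001]
 [ 0.54   0.457  0.707]]
turn [ 0.003 -0.    -0.004] then shift mm [4.736 0.148 3.293] | shift first [4.736 0.117 3.295]
```

Request:
play_rows(plan=[[1.4,0.2,1.4,0,0,0,1],[1.4,0.2,1.4,0,0,0,1],[0,0,0,0,0,0,1]])

```text
clock: 11.82
eef_pos: [0.6402, 0.0322, 0.0191]
tool_rot: [-0.131, 0.36, 0.317, 0.867]
ft_force: [-2.5, -2.1, 0.1]
grip_width: 0.0585
```

Request:
play_rows(plan=[[1.4,0,1.4,0,0,0,1],[0,0,0,0,0,0,1],[0,0,0,0,0,0,1]])

```text
clock: 12.07
eef_pos: [0.6403, 0.0324, 0.0186]
tool_rot: [-0.13, 0.362, 0.317, 0.867]
ft_force: [-10.3, -7.7, 3.7]
grip_width: 0.0579
```

Contact with the column. I'll ease off slightly and lower the cup to the shelf.

Request:
play_rows(plan=[[-1,0,-1,0,0,0,1],[1,0,-1,0,0,0,1],[0,0,0,0,0,0,1],[0,0,0,0,0,0,1]])

```text
clock: 12.4
eef_pos: [0.6406, 0.0321, 0.018]
tool_rot: [-0.131, 0.36, 0.317, 0.868]
ft_force: [-6.4, -5.0, 2.1]
grip_width: 0.0584
```

Run:
```python
from h import *
state(); w=camera("wrist"); print([(r["centre"],r["confidence"]) for r in pinpoint("cup",w)])
```

```text
t 12.4 tcp [0.641 0.032 0.018] F [-6.431 -5.029  2.084] w 0.0584 q [-0.219  0.535 -0.565 -0.073  0.597 -0.748]
axes x,y,z [[ 0.539  0.456 -0.708]
 [-0.644  0.765  0.001]
 [ 0.542  0.456  0.706]]
[([0.6296, 0.0237, -0.0022], 0.97)]
```

Request:
play_rows(plan=[[0.4,0,-1.3,0,0,0,1],[0,0,0,0,0,0,1],[0,0,0,0,0,0,0.3],[0,0,0,0,0,0,-0.2],[0,0,0,0,0,0,-1],[0,0,0,0,0,0,-1],[0,0,0,0,0,0,-1],[0,0,0,0,0,0,-1],[0,0,0,0,0,0,-1],[0,0,0,0,0,0,-1]])

```text
clock: 13.33
eef_pos: [0.6411, 0.0329, 0.0172]
tool_rot: [-0.132, 0.359, 0.318, 0.867]
ft_force: [0.0, -0.9, 0.3]
grip_width: 0.0849
```

Request:
play_rows(plan=[[-10,0,0,0,0,0,-1],[-15,0,0,0,0,0,-1],[-25,0,0,0,0,0,-1],[-25,0,0,0,0,0,-1],[-30,0,0,0,0,0,-1],[-30,0,0,0,0,0,-1],[0,0,0,0,0,0,-1]])

```text
clock: 13.92
eef_pos: [0.5681, -0.0315, 0.1169]
tool_rot: [-0.132, 0.358, 0.316, 0.869]
ft_force: [0.4, 0.3, 0.3]
grip_width: 0.0852
```

Run:
```python
from h import *
state()
for n in ("wrist","top","side"):
  w=camera(n); print(n,[(r["centre"],r["confidence"]) for r in pinpoint("cup",w) if r["centre"][1]>-.2], [r["centre"] for r in pinpoint("lever_bar",w)[:1]], [r["centre"] for r in pinpoint("stop_bracket",w)[:1]])
  if n=="wrist": save(w,"w4",s=1.2)
```

```text
t 13.92 tcp [ 0.568 -0.032  0.117] F [0.366 0.29  0.286] w 0.0852 q [-0.398  0.275 -0.589  0.274  0.681 -0.943]
axes x,y,z [[ 0.544  0.454 -0.705]
 [-0.644  0.765 -0.004]
 [ 0.538  0.456  0.709]]
wrist [([0.6254, 0.0212, -0.002], 0.73)] [] [[0.6142, 0.1207, 0.1642]]
top [([0.6292, 0.0245, -0.0011], 0.48)] [[0.5471, 0.1847, 0.3029]] [[0.6101, 0.1259, 0.1645]]
side [([0.6289, 0.0216, 0.0019], 0.51)] [[0.5485, 0.1824, 0.3041]] [[0.6112, 0.1237, 0.1611]]
```

View pics/w4.png

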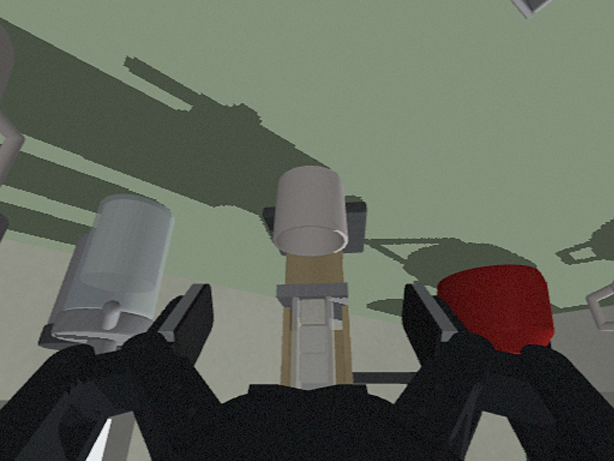

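The cup stands alone under the outlet at (310,210), within about 2–4 mm of the spot in all views. For the lever, I'll go up, point the tool down and shut the fingers.

Request:
play_rows(plan=[[-27,1.3,19.5,0,0,0,-1],[-27,1.3,19.5,0,0,0,-1],[-27,1.3,19.5,0,0,0,-1],[-27,1.3,19.5,0,0,0,-1],[-27,1.3,19.5,0,0,0,1],[-27,1.3,19.5,0,0,0,1],[-27,1.3,19.5,0,0,0,1],[-27,1.3,19.5,0,0,0,1],[0,0,0,0,0.112,0,1],[0,0,0,0,0.112,0,1],[0,0,0,0,0.112,0,1],[0,0,0,0,0.112,0,1],[0,0,0,0,0.112,0,1],[0,0,0,0,0.112,0,1],[0,0,0,0,0.112,0,1],[0,0,0,0,0,0,1]])

```text
clock: 15.85
eef_pos: [0.5315, -0.0459, 0.3725]
tool_rot: [-0.244, 0.665, 0.246, 0.661]
ft_force: [-0.6, -0.1, -0.8]
grip_width: -0.0003
```

Run:
```python
from h import *
plan([.548,.183,.36],toolR(43,90))
```

```text
t 15.85 tcp [ 0.532 -0.046  0.373] F [-0.63  -0.136 -0.808] w -0.0003 q [-0.086  0.31   0.461  1.728  0.    -0.793]
axes x,y,z [[-0.006  0.001 -1.   ]
 [-0.65   0.76   0.005]
 [ 0.76   0.65  -0.004]]
turn [-0.043 -0.004 -0.005] then shift mm [ 12.529 156.189 168.154] | shift first [ 12.587 163.261 161.292]
```

Request:
play_rows(plan=[[0,23.3,23,0,0,0,1],[0,23.3,23,0,0,0,1],[0,23.3,23,0,0,0,1],[0,23.3,23,0,0,0,1],[0,23.3,23,0,0,0,1],[0,23.3,23,0,0,0,1],[10,23.3,23,0,0,0,1],[15,0,0,0,0,0,1],[13,0,0,0,0,0,1],[0,0,0,0,0,0,1],[0,0,0,0,0,0,1]])

```text
clock: 16.77
eef_pos: [0.546, 0.1796, 0.3375]
tool_rot: [-0.243, 0.664, 0.244, 0.664]
ft_force: [0.3, -0.6, -0.1]
grip_width: -0.0
```

Run:
```python
from h import *
plan([.548,.183,.313],toolR(43,90))
w=camera("top"); x,y=map(int,pix(w,[.56,.16,.3])); save(w,"t5",(x-70,y-50,x+70,y+50),5)
print([(r["centre"],pix(w,r["centre"])) for r in pinpoint("lever_bar",w)])
s=camera("side"); x,y=map(int,pix(s,[.56,.16,.3])); save(s,"s5",(x-60,y-50,x+60,y+50),5)
```

```text
t 16.77 tcp [0.546 0.18  0.337] F [ 0.269 -0.576 -0.056] w -0.0 q [ 0.317  0.386  0.48   1.665  0.002 -0.385]
axes x,y,z [[-0.001  0.002 -1.   ]
 [-0.646  0.764  0.002]
 [ 0.764  0.646  0.001]]
turn [-0.049  0.001 -0.002] then shift mm [24.46   1.127  3.79 ] | shift first [24.465  1.27   3.715]
[([0.5446, 0.1817, 0.3082], (np.float64(184.75225157696295), np.float64(189.84125895109372)))]
```

View pics/s5.png

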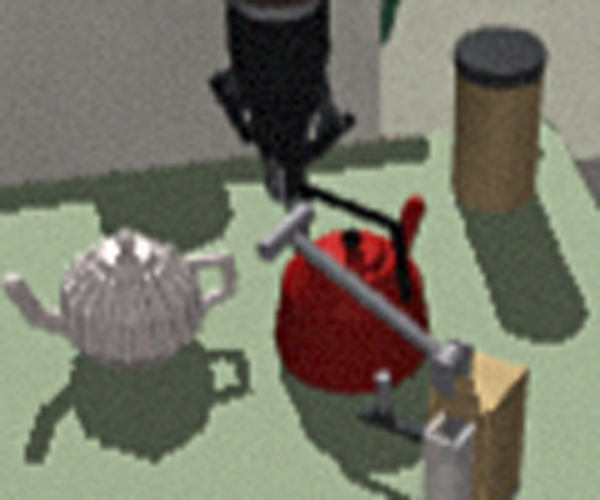

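The closed fingertips stand just above the crossbar at (285,230). The short pin is at (382,378). I'll estimate the pin's top from depth so I know where to slow down.

Run:
```python
from h import *
for n in ("side","top"):
  c=camera(n)
  u0,v0=map(int,pix(c,[.6115,.1225,.19]))
  pts=np.array([world(c,u,v) for v in range(v0-14,v0+15) for u in range(u0-14,u0+15) if c["depth"][v,u]>0])
  s=pts[(np.hypot(pts[:,0]-.6115,pts[:,1]-.1225)<.014)&(pts[:,2]>.165)&(pts[:,2]<.222)]
  print(n,len(s),np.sort(s[:,2])[::-1][:12], s[:,:2].mean(0))
```

```text
side 24 [0.202 0.198 0.197 0.197 0.196 0.194 0.193 0.192 0.188 0.185 0.184 0.182] [0.615 0.117]
top 22 [0.202 0.199 0.198 0.197 0.197 0.197 0.196 0.195 0.194 0.194 0.193 0.191] [0.612 0.122]
```

Request:
play_rows(plan=[[10,1,4,0,0,0,1],[8,0,0,0,0,0,1],[4,0,0,0,0,0,1],[3,0,0,0,0,0,1],[2,0,0,0,0,0,1],[0,0,0,0,0,0,1]])

```text
clock: 17.52
eef_pos: [0.5487, 0.1835, 0.3105]
tool_rot: [-0.243, 0.664, 0.244, 0.664]
ft_force: [-1.4, 0.2, 1.4]
grip_width: 0.0002
```

The pin top is at about 0.197, so the stop should come near a TCP height of 0.17. I'll swing down following the arc and slow down before the earliest possible stop.

Request:
play_rows(plan=[[5,2,0,0,0,0,1],[5,2,0,0,0,0,1],[8,3,0,0,0,0,1],[10,3,0,0,0,0,1],[10,2.5,0,0,0,0,1],[10,2,0,0,0,0,1],[0,0,0,0,0,0,1]])

```text
clock: 18.1
eef_pos: [0.5386, 0.1946, 0.2603]
tool_rot: [-0.243, 0.665, 0.244, 0.663]
ft_force: [-0.8, 0.6, 1.7]
grip_width: -0.0001
```

Run:
```python
from h import *
state(); c=camera("side"); print([(r["centre"],r["confidence"]) for r in pinpoint("lever_bar",c)]); c=camera("top"); print([(r["centre"],r["confidence"]) for r in pinpoint("lever_bar",c)])
```

```text
t 18.1 tcp [0.539 0.195 0.26 ] F [-0.814  0.589  1.659] w -0.0001 q [ 0.346  0.381  0.276  1.467  0.001 -0.357]
axes x,y,z [[-0.003 -0.    -1.   ]
 [-0.646  0.763  0.002]
 [ 0.763  0.646 -0.002]]
[([0.5363, 0.1905, 0.2518], 0.49)]
[([0.5345, 0.1947, 0.2512], 0.79)]
```

Request:
play_rows(plan=[[8,0.5,0,0,0,0,1],[9,0.3,0,0,0,0,1],[9,0,0,0,0,0,1],[9,-0.5,0,0,0,0,1],[9,-1,0,0,0,0,1],[7,-1,0,0,0,0,1],[3,-0.5,0,0,0,0,1],[0,0,0,0,0,0,1]])

```text
clock: 18.97
eef_pos: [0.541, 0.1927, 0.2078]
tool_rot: [-0.243, 0.664, 0.243, 0.664]
ft_force: [-0.3, 1.8, 2.7]
grip_width: 0.0001
```

Request:
play_rows(plan=[[2,-0.4,0,0,0,0,1],[2,-0.4,0,0,0,0,1],[2,-0.5,0,0,0,0,1],[0,0,0,0,0,0,1]])

```text
clock: 19.3
eef_pos: [0.5419, 0.1919, 0.2027]
tool_rot: [-0.243, 0.664, 0.244, 0.664]
ft_force: [-0.9, 1.6, 2.6]
grip_width: 0.0001
```

Request:
play_rows(plan=[[2,-0.5,0,0,0,0,1],[2,-0.5,0,0,0,0,1],[2,-0.5,0,0,0,0,1],[0,0,0,0,0,0,1]])

```text
clock: 19.63
eef_pos: [0.5431, 0.1908, 0.1965]
tool_rot: [-0.243, 0.664, 0.244, 0.664]
ft_force: [-1.3, 2.6, 2.6]
grip_width: -0.0004
```

Request:
play_rows(plan=[[2,-0.6,0,0,0,0,1],[2,-0.6,0,0,0,0,1],[0,0,0,0,0,0,1]])

```text
clock: 19.88
eef_pos: [0.544, 0.1899, 0.1926]
tool_rot: [-0.243, 0.664, 0.243, 0.664]
ft_force: [0.0, 1.9, 2.4]
grip_width: -0.0
```

Request:
play_rows(plan=[[1.5,-0.5,0,0,0,0,1],[1.5,-0.5,0,0,0,0,1],[1.5,-0.5,0,0,0,0,1],[0,0,0,0,0,0,1]])

```text
clock: 20.22
eef_pos: [0.545, 0.1887, 0.1881]
tool_rot: [-0.243, 0.664, 0.243, 0.664]
ft_force: [-1.2, 1.3, 2.2]
grip_width: 0.0002
```

Run:
```python
from h import *
state(); c=camera("side"); print([(r["centre"],r["confidence"]) for r in pinpoint("lever_bar",c)]); c=camera("top"); print([(r["centre"],r["confidence"]) for r in pinpoint("lever_bar",c)])
```

```text
t 20.22 tcp [0.545 0.189 0.188] F [-1.186  1.266  2.153] w 0.0002 q [ 0.333  0.412  0.134  1.292  0.001 -0.369]
axes x,y,z [[ 0.001  0.001 -1.   ]
 [-0.646  0.763  0.   ]
 [ 0.763  0.646  0.001]]
[([0.5429, 0.184, 0.18], 0.6)]
[([0.5437, 0.1877, 0.1789], 0.62)]
```

Request:
play_rows(plan=[[1.5,-0.6,0,0,0,0,1],[1.5,-0.6,0,0,0,0,1],[1.5,-0.6,0,0,0,0,1],[0,0,0,0,0,0,1]])

```text
clock: 20.75
eef_pos: [0.5461, 0.1873, 0.1836]
tool_rot: [-0.243, 0.664, 0.243, 0.664]
ft_force: [-0.1, 2.8, 3.1]
grip_width: 0.0001
```

Request:
play_rows(plan=[[1,-0.4,0,0,0,0,1],[1,-0.5,0,0,0,0,1],[1,-0.5,0,0,0,0,1],[0,0,0,0,0,0,1]])

```text
clock: 21.08
eef_pos: [0.5469, 0.1862, 0.1807]
tool_rot: [-0.243, 0.664, 0.243, 0.664]
ft_force: [-0.4, 2.1, 2.0]
grip_width: -0.0004
```

Request:
play_rows(plan=[[1,-0.5,0,0,0,0,1],[1,-0.5,0,0,0,0,1],[1,-0.5,0,0,0,0,1],[0,0,0,0,0,0,1]])

```text
clock: 21.42
eef_pos: [0.5478, 0.1851, 0.1776]
tool_rot: [-0.243, 0.664, 0.243, 0.664]
ft_force: [-0.5, 2.8, 3.0]
grip_width: 0.0
```

Request:
play_rows(plan=[[1,-0.5,0,0,0,0,1],[1,-0.5,0,0,0,0,1],[1,-0.5,0,0,0,0,1],[0,0,0,0,0,0,1]])

```text
clock: 21.75
eef_pos: [0.5488, 0.1839, 0.1746]
tool_rot: [-0.243, 0.664, 0.243, 0.664]
ft_force: [-1.2, 1.9, 3.0]
grip_width: -0.0001
```

Request:
play_rows(plan=[[1,-0.5,0,0,0,0,1],[1,-0.5,0,0,0,0,1],[1,-0.5,0,0,0,0,1],[0,0,0,0,0,0,1]])

```text
clock: 22.08
eef_pos: [0.5498, 0.1828, 0.1717]
tool_rot: [-0.243, 0.664, 0.244, 0.664]
ft_force: [-0.9, 3.2, 3.3]
grip_width: 0.0002
```

Request:
play_rows(plan=[[1,-0.6,0,0,0,0,1],[1,-0.6,0,0,0,0,1],[1,-0.6,0,0,0,0,1],[0,0,0,0,0,0,1]])

```text
clock: 22.42
eef_pos: [0.5509, 0.1816, 0.1686]
tool_rot: [-0.243, 0.664, 0.244, 0.664]
ft_force: [-0.8, 3.2, 3.6]
grip_width: -0.0
```

Request:
play_rows(plan=[[1,-0.6,0,0,0,0,1],[1,-0.6,0,0,0,0,1],[1,-0.6,0,0,0,0,1],[0,0,0,0,0,0,1]])

```text
clock: 22.75
eef_pos: [0.5517, 0.1809, 0.1665]
tool_rot: [-0.242, 0.663, 0.244, 0.664]
ft_force: [-3.5, 4.4, 6.4]
grip_width: 0.0001
```

Stop felt. I'll add 1 mm at a time.

Request:
play_rows(plan=[[1,0,0,0,0,0,1],[0,0,0,0,0,0,1]])

```text
clock: 22.92
eef_pos: [0.5518, 0.1808, 0.1661]
tool_rot: [-0.243, 0.663, 0.244, 0.665]
ft_force: [-4.2, 5.0, 9.0]
grip_width: 0.0
```

Request:
play_rows(plan=[[1,0,0,0,0,0,1],[0,0,0,0,0,0,1],[0,0,0,0,0,0,1],[0,0,0,0,0,0,1]])

```text
clock: 23.25
eef_pos: [0.5519, 0.1807, 0.1658]
tool_rot: [-0.243, 0.663, 0.244, 0.665]
ft_force: [-5.2, 2.5, 11.6]
grip_width: 0.0002
```

Run:
```python
from h import *
state(); c=camera("side"); x,y=map(int,pix(c,[.6,.08,.1])); save(c,"s6",(x-50,y-45,x+50,y+45),6)
for t in ("cup","lump0_mid","lever_bar"): print(t,[(r["centre"],r["confidence"]) for r in pinpoint(t,c) if r["centre"][1]>-.2])
```

```text
t 23.25 tcp [0.552 0.181 0.166] F [-5.238  2.522 11.615] w 0.0002 q [ 0.315  0.432  0.105  1.241  0.002 -0.387]
axes x,y,z [[ 0.002  0.003 -1.   ]
 [-0.646  0.763  0.001]
 [ 0.763  0.646  0.003]]
cup [([0.6289, 0.0205, 0.0001], 0.47)]
lump0_mid [([0.6572, 0.0821, 0.2324], 0.3)]
lever_bar [([0.5491, 0.1768, 0.1574], 0.42)]
```

View pics/s6.png

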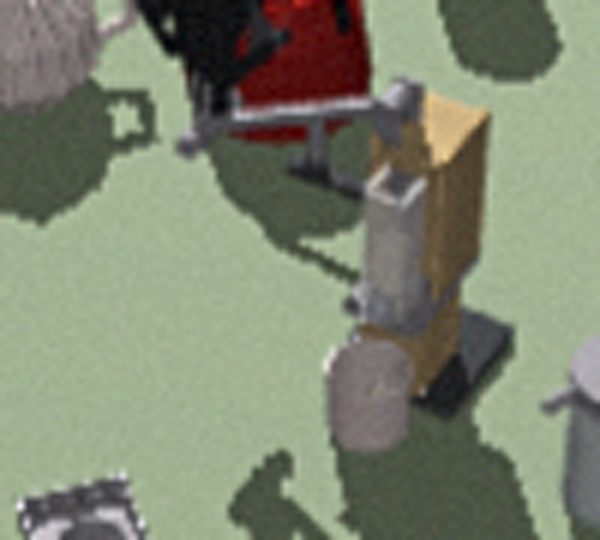

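The lever lies on the pin at (315,130) and the cup is in place. Now I'll ease it back along the arc.

Request:
play_rows(plan=[[-2,0,0,0,0,0,1],[-4,2,0,0,0,0,1],[-6,3,0,0,0,0,1],[-6,3,0,0,0,0,1],[-6,2.5,0,0,0,0,1],[-6,2.5,0,0,0,0,1],[-7,2,0,0,0,0,1],[-7,1.7,0,0,0,0,1],[-7,1.2,0,0,0,0,1],[-7,0.8,0,0,0,0,1],[-7,0.5,0,0,0,0,1],[-7,0.1,0,0,0,0,1],[0,0,0,0,0,0,1]])

```text
clock: 24.53
eef_pos: [0.5398, 0.1952, 0.2376]
tool_rot: [-0.243, 0.663, 0.244, 0.665]
ft_force: [0.5, -0.8, 2.9]
grip_width: 0.0001
```

Request:
play_rows(plan=[[-7,-0.3,0,0,0,0,1],[-7,-0.6,0,0,0,0,1],[-7,-0.9,0,0,0,0,1],[-7,-1.3,0,0,0,0,1],[-7,-1.7,0,0,0,0,1],[-7,-2,0,0,0,0,1],[-7,-2.4,0,0,0,0,1],[-6,-2.3,0,0,0,0,1],[-6,-2.3,0,0,0,0,1],[-5,-2,0,0,0,0,1],[-4,-1,0,0,0,0,1],[-4,-1,0,0,0,0,1],[-4,0,0,0,0,0,1],[-4,0,0,0,0,0,1],[-20,0,0,0,0,0,1],[-25,0,0,0,0,0,1],[0,0,0,0,0,0,1]])

```text
clock: 25.95
eef_pos: [0.5517, 0.1814, 0.3674]
tool_rot: [-0.243, 0.661, 0.244, 0.667]
ft_force: [-0.3, -0.4, 0.1]
grip_width: 0.0003
```

Run:
```python
from h import *
state()
for n in ("side","top"):
  c=camera(n)
  for t in ("cup","lump0_mid","lump1_mid","lever_bar"): print(n,t,[(r["centre"],round(r["confidence"],2)) for r in pinpoint(t,c) if r["centre"][1]>-.2])
  if n=="side": a=c
x,y=map(int,pix(a,[.61,.04,.09])); A=cv2.resize(a["frame"][y-45:y+45,x-35:x+35],None,fx=5.5,fy=5.5,interpolation=cv2.INTER_CUBIC)
x,y=map(int,pix(c,[.62,.03,.09])); B=cv2.resize(c["frame"][y-45:y+45,x-35:x+35],None,fx=5.5,fy=5.5,interpolation=cv2.INTER_CUBIC)
cv2.imwrite("pics/end.png",np.hstack([A,B])[:,:,::-1])
```

```text
t 25.95 tcp [0.552 0.181 0.367] F [-0.274 -0.383  0.095] w 0.0003 q [ 0.317  0.405  0.585  1.744  0.001 -0.385]
axes x,y,z [[ 0.007  0.003 -1.   ]
 [-0.646  0.763 -0.002]
 [ 0.763  0.646  0.007]]
side cup [([0.5494, 0.1816, 0.3037], 0.58), ([0.6307, 0.0182, 0.0], 0.54)]
side lump0_mid []
side lump1_mid []
side lever_bar [([0.5473, 0.1827, 0.3045], 0.54)]
top cup [([0.6264, 0.0223, 0.0028], 0.76)]
top lump0_mid [([0.6347, 0.019, 0.0193], 0.4)]
top lump1_mid []
top lever_bar [([0.5468, 0.1856, 0.3043], 0.71)]
```

View pics/end.png

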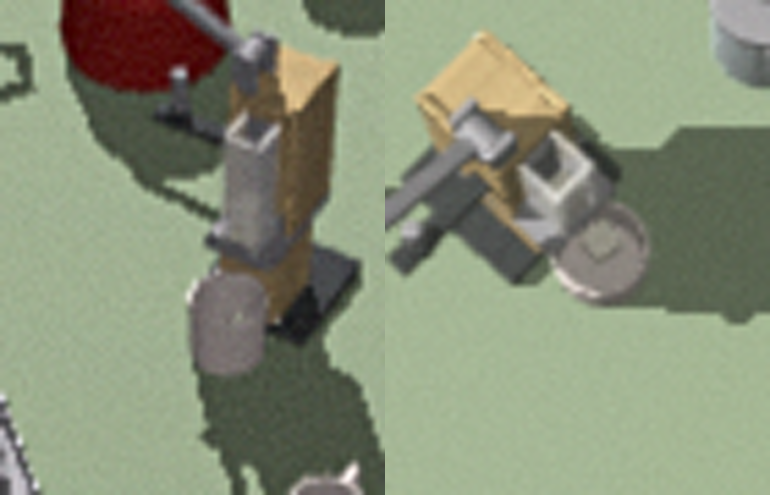

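The lump lies in the cup at (602,240) in the top half. The lever bar is back at z 0.304 and the robot is clear of everything.

```bash
python3 -c "
from workcell import *
print(job_done())"
```

```text
the job is handed in; nothing more can be done
None
```

I put the white cup under the outlet against the column, swung the lever once to its stop and eased it back. One lump is in the cup, and I handed the job in at about 26 s.

- **Cup:** it stands upright and released. Camera estimates put it 1 to 5 mm from the measured spot, and the last two gave about 3 to 5 mm, against a 13 mm limit.
- **Lever:** the stop came at a tip height of about 0.166 m. The highest force I read on the tool was about 13 N, against the 35 N limit. I eased it up slowly, and the bar is back at its starting height of 0.304 m.
- **Lump:** the top view shows one lump in the cup, detected at z of about 0.019 m.
- **Not confirmed:** the detectors did not report the second lump in the last pictures, so I did not measure the lumps left in the magazine. I saw none outside apart from the one in the cup. The bystanders were not measured again; the closing crops showed only parts of the kettle, shaker, tray and jug.
- **Disagreements:** one low-confidence detection took the lever bar for the cup. The pin contact force cannot be read directly, so I estimated it at about 15 N or more from the push at the bar.

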